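Show the guest the free drying peg

ROBOT

A 6-joint arm with a two-finger parallel gripper is mounted at the origin on the work surface. World frame = base frame: x ahead of the robot, y to its left, z up, the work surface at z = 0. Lengths are in m, angles in rad, forces in N, time in s.
With the tool pointing down it reaches from about 0.35 to 0.975 m from the base axis. Payload 4.9 kg.
Tool frame: the origin (TCP) lies at the very end of the fingers, on their centre line; the grasp point (between the pads) lies 19 mm behind it (ctrl.pinch_z is the distance from the TCP to the grasp point, in m); z points along the fingers, y is the direction in which the jaws open and shut (so a half turn about z gives the same grasp; the last joint's range is limited). The gripper opens to 85 mm and grips with 20 to 120 N. Pads are 22 mm wide; open, the fingers measure 114 mm over their backs; the gripper's body (76 mm by 85 mm) begins 54 mm behind the grasp point. The pads swing forward as they close: fully open they stand 13 mm farther back than shut.
Start: joints at [1.19, 0.053, 1.613, -0, 1.476, -0.119], TCP at [0.162, 0.604, 0.201] pointing down, gripper open.
Joint ranges: [-3.01, 3.01], [-1.01, 2.22], [0.06, 2.58], [-1.02, 4.17], [0.09, 2.62], [-3.14, 3.14]. Speed limits (rad/s): [2.57, 2.57, 3.14, 3.14, 3.14, 3.14].

INTERFACE

Orientations are given as a rotation vector (axis times angle).
In Python, from station import ctrl gives the robot as it stands.
- The arm moves only by the tool carry_out, never from a script. Its argument "series" is a list of rows, each a list of 7 numbers: the shift along the world's x, y, z each as a share of 0.025 m, from -1 to 1, then the turn, a rotation vector about the world's x, y, z each as a share of 0.1 rad, from -1 to 1, then the opening, from 0 (shut) to 1 (fully open). A call has 1 to 12 rows; each row shifts and turns the commanded pose from where the row before left it; what a row does not reach is not made up. A row lasts 1/10 s, in which the tool goes at most 50 mm and 8.59 degrees, less where a joint would pass 70% of its speed; a pose out of reach is approached as far as the arm can. A call with a number of a shift or a turn outside -1 to 1 is refused whole. A call with a gripper value outside its range is refused whole. The fingers move at their own pace and stop on an object; "grip_force" is the grip in N (left out, the last holds). Time passes only in rows, so rows that do not move let the fingers close. It gives the time, the measured TCP pose, the force and the opening at its end, in the units of the state.
- ctrl.get_obs(): the state, without advancing time (a new reading comes with each control period).
- ctrl.get_image(name): name is "scene" or "top"; returns a dict with "frame" (400x640x3 uint8, blue, green, red), "fx", "fy", "cx", "cy" (pixels), "k1" (the pictures are not rectified: a ray, as slopes to the right and down, at radius r is drawn at 1 + k1 r^2 times it, then the intrinsics apply), "R" (3x3) and "t" (3): a world point X has camera coordinates R X + t. Camera axes: x right, y down, z forward; pixel columns grow to the right and rows downward; lengths in m; the calibration is good to about 2 mm. A picture is of the moment at which its call begins. There is no depth.
- ctrl.finish_job(): hands the job in, once; it reports no verdict.
Trained networks look in a picture, given as the dict that the camera call returned (one of the last four; its "shot" number tells which), for a name from the list of things; names that differ only in an ending like _2 or _b are one class to them, and where a whole thing is asked for, a point or a joint stands for the part that bears it (a point fixed in the world has none). Each returns a list of dicts, best first, with "p" (0 to 1); they miss things now and then, are a little off and sometimes report something else, mostly with a low value. They report only what shows in the picture. A call takes as long as a camera call. They do not tell look-alikes from the thing itself.
- ctrl.trace(picture, name): "mask" (400x640 bool, what is visible of it) and "rect" ([left, top, width, height] as shares, 0 to 1, of the picture: columns of its width, rows of its height, round what is visible of it).
- ctrl.mark_of(picture, name): "position" ([column, row] as shares, 0 to 1, of the picture: columns of its width, rows of its height: a listed point, or the origin of a listed thing).
The state is a dict: "t": time; "q": joint angles; "dq": joint speeds; "effort": joint torques, N m; "tool_pos": TCP position; "tool_rot": TCP orientation; "contact_force": force on the tool from outside, world axes, zero at the start; "wrist_torque": the same for the moment, N m; "opening": finger opening in m.
Only numpy, scipy, OpenCV 4.12 (cv2) and the standard library are available. Lean on these libraries where they do the work, as an engineer would, in place of code of your own. Each camera call takes 0.05 s, during which the arm holds its last target.

TASK

A guest is coming in with wet boots: push the green-capped drying peg along the steel rail, without gripping it, all the way to the rail stop on the tin lantern's side. Then show the guest that peg: point at it by holding the fingertips a few centimetres above its green cap, without touching the cap, for at least two seconds. Leave the other pegs, the lantern, the clay jar and the bottle opener where they are.

Things in the scene. Friction and masses are not known exactly. Their poses are not given: they have to be found in the camera images.
- stand: Boot stand fixed to the shelf: cedar base 100 x 430 x 24 mm (x, y, z); 14 mm steel rail along its y axis, centre 60 mm above the shelf, on end posts 88 mm high at y = +-203 mm. Origin: centre of the underside, at shelf height; z up. Two brass collars on the rail, 34 mm across, inner faces at y = +-95 mm, are the stops of the green-capped peg's bay. Position and yaw vary.
- peg_green: Middle peg, wooden, green cap, upright on a carriage (36 x 40 x 36 mm) on the rail. Origin: centre of the carriage's underside, 42 mm above the shelf; axes as the stand's. Stem 30 to 24 mm thick; cap 34 mm across, 20 mm high. Slides only along the stand's y, axis from y = -75 to +75 mm (carriage against a collar); starts within 30 mm of the middle. Friction 1.5 N, stays where left.
- peg_green_top (a point): Centre of the top face of the green cap, 163 mm above the peg's origin, 205 mm above the shelf; axes parallel to the stand's.
- peg_left: Plain peg with a dark brown cap, same shape and size as the green one, in the bay on the stand's +y side, its axis 128 to 168 mm from the stand's middle; it slides as easily. Origin: centre of its carriage's underside, 42 mm above the shelf. To be left alone.
- peg_right: The same as peg_left with a dark brown cap, in the bay on the stand's -y side. To be left alone.
- lantern: Loose tin lantern with glass, 100 mm in diameter, 189 mm high with its wire handle. Origin: centre of its underside. It stands beyond one end of the stand (either +y or -y of the stand, about 300 mm from its middle) and so tells which way to push; the jar stands beyond the other end.
- jar: Loose terracotta jar with a wooden lid, 100 mm in diameter, 130 mm high. Origin: centre of its underside. Beyond the end of the stand opposite to the lantern.
- opener: Loose dark cast iron bottle opener lying flat on the shelf between the robot and the stand, about 125 mm long along its x, 47 mm wide at its ring, 9 mm thick. Origin: middle of its underside.
Mind the look-alikes: they are no part of the job. Of the things shaped like the jar, the terracotta one is meant. Several things look just like the opener: the one meant starts farthest to the robot's left.

How it is judged:
By the outcome, as a careful person would: the job done as asked, in the order asked, and still so for the second after the job is handed in, with the robot touching nothing.
It also fails if it takes over 48 s, if anything falls off the work surface, if the arm or the gripper's body presses on something with over 40 N, if the wrist force passes 120 N, or if a joint passes its speed limit or range.

## Working session

There is one attempt and no reset: what is moved stays moved. The work goes in short steps, Python scripts to look and compute and a tool call to move; the robot and the scene stay as the last step left them, time stands still between calls to the robot, and variables do not carry over. Pictures are saved under pics/ and viewed, and the job is handed in when it is done.

Besides the shell and the picture viewer there is one more tool, called as name(argument=value, ...) on one line, values as JSON. carry_out: Moves the arm, as the interface text tells. Shift numbers are shares of 0.025 m and turn numbers shares of 0.1 rad, none past 1 either way. Its arguments: {"type":"object","properties":{"series":{"type":"array"},"grip_force":{"type":"number"}},"required":["series"]}

```bash
mkdir -p pics
cat > h.py <<'E'
import numpy as np,cv2
from station import ctrl
def ray(im,px):
    u=np.array([(px[0]-im['cx'])/im['fx'],(px[1]-im['cy'])/im['fy']]);v=u.copy()
    for _ in range(30): v=u/(1+im['k1']*(v@v))
    R=np.array(im['R']);t=np.array(im['t'])
    return -R.T@t, R.T@np.array([v[0],v[1],1])
def onz(im,px,z):
    c,d=ray(im,px);return c+d*(z-c[2])/d[2]
def proj(im,X):
    p=np.array(im['R'])@np.array(X)+np.array(im['t']);v=p[:2]/p[2];v=v*(1+im['k1']*(v@v))
    return v[0]*im['fx']+im['cx'],v[1]*im['fy']+im['cy']
E
python3 - <<'E'
from h import *
o=ctrl.get_obs();print(o['tool_pos'],o['tool_rot'],o['t'])
for n in ['scene','top']:
    im=ctrl.get_image(n);cv2.imwrite(f'pics/{n}0.png',im['frame'])
    print(n,'cam',-np.array(im['R']).T@np.array(im['t']))
    for k,z in [('peg_green_top',.205),('peg_green',.042),('peg_left',.042),('stand',0),('lantern',0),('jar',0),('opener',0)]:
        for r in ctrl.mark_of(im,k)[:4]:
            px=np.array(r['position'])*[640,400];print(k,round(r['p'],2),px.round(),onz(im,px,z).round(3))
E
```

```text
[0.16148524 0.60308291 0.19977576] [-4.09994281e-01 -3.11421088e+00  3.09166820e-03] 0.0
scene cam [ 0.85460701 -0.49037377  1.05668817]
peg_green_top 0.7 [347. 190.] [ 0.557 -0.023  0.205]
peg_green_top 0.26 [274. 301.] [ 0.618 -0.344  0.205]
peg_green 0.77 [341. 217.] [ 0.547 -0.017  0.042]
peg_left 0.91 [380. 179.] [0.552 0.161 0.042]
stand 0.93 [344. 219.] [0.544 0.002 0.   ]
lantern 0.78 [402. 161.] [0.551 0.293 0.   ]
jar 0.97 [232. 342.] [ 0.554 -0.451  0.   ]
jar 0.84 [276. 301.] [ 0.565 -0.306  0.   ]
jar 0.67 [236. 268.] [ 0.418 -0.313  0.   ]
opener 0.72 [325. 173.] [0.395 0.094 0.   ]
opener 0.66 [285. 197.] [ 0.362 -0.058  0.   ]
top cam [ 0.44076696 -0.05938266  1.2243776 ]
peg_green_top 0.62 [307. 174.] [ 0.551 -0.01   0.205]
peg_green 0.48 [313. 179.] [ 0.553 -0.02   0.042]
peg_left 0.6 [249. 178.] [0.554 0.172 0.042]
peg_left 0.49 [407. 181.] [ 0.548 -0.303  0.042]
stand 0.72 [306. 181.] [0.552 0.002 0.   ]
jar 0.93 [406. 181.] [ 0.551 -0.309  0.   ]
jar 0.92 [406. 227.] [ 0.411 -0.307  0.   ]
jar 0.89 [452. 184.] [ 0.544 -0.451  0.   ]
jar 0.31 [306. 180.] [0.555 0.001 0.   ]
opener 0.73 [327. 241.] [ 0.364 -0.063  0.   ]
opener 0.61 [275. 229.] [0.401 0.096 0.   ]
```

View pics/scene0.png

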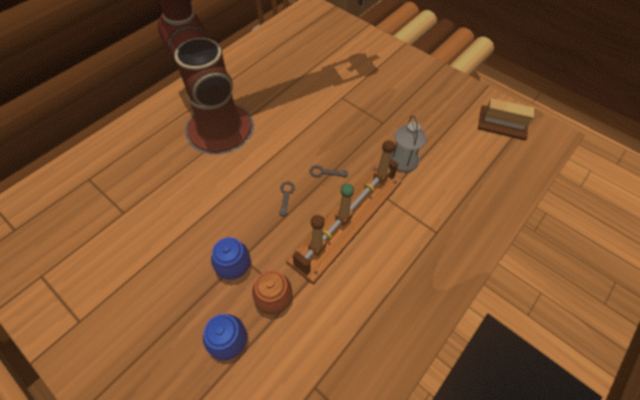

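View pics/top0.png

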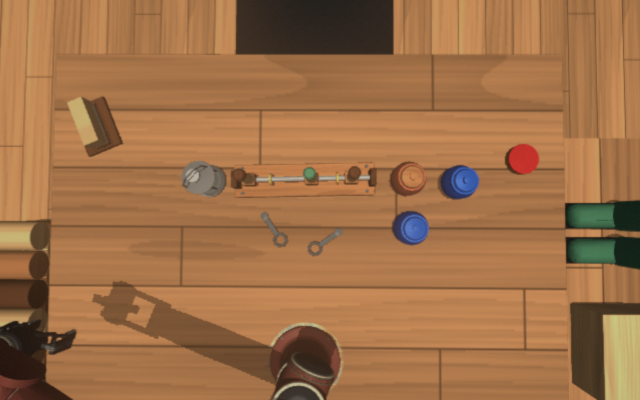

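Run:
```python
import cv2
a=cv2.imread('pics/top0.png')[120:260,200:480];cv2.imwrite('pics/topc.png',cv2.resize(a,None,fx=2.8,fy=2.8,interpolation=2))
a=cv2.imread('pics/scene0.png')[120:270,250:450];cv2.imwrite('pics/scc.png',cv2.resize(a,None,fx=4,fy=4,interpolation=2))
```

```text
(no output)
```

View pics/topc.png

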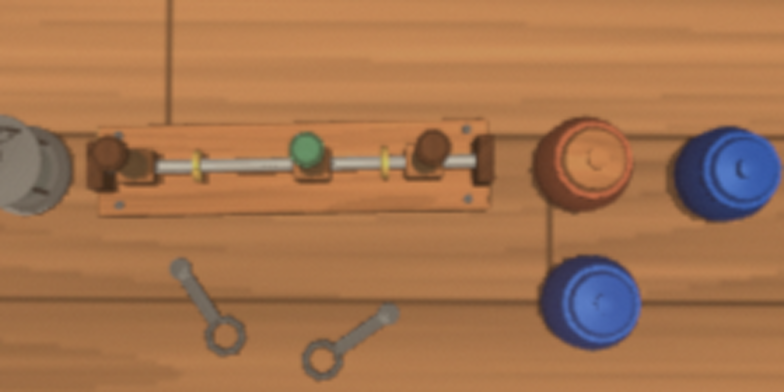

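View pics/scc.png

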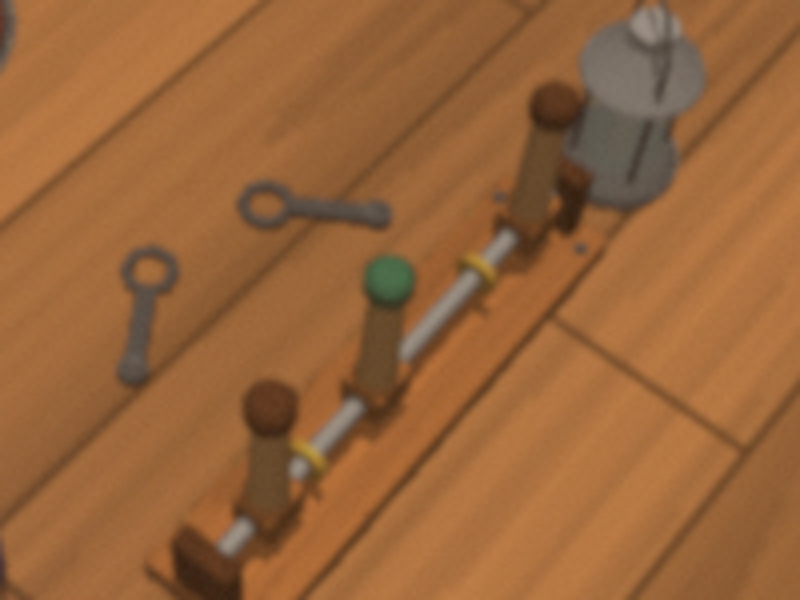

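The crops show what could be confused:
- **Pegs:** green cap at top (310,173) / scene (347,190). Brown-capped pegs are at scene (388,147) and (318,222). Only one cap is green, so that peg is the target.
- **Lantern:** top (204,179), on the world +y side, so I push toward +y.
- **Jars:** terracotta at top (408,178), with two blue look-alikes. I'll avoid all of them.
- **Openers:** two, and neither is near the path.

Next I'll refine the stand and peg poses.

```bash
cat >> h.py <<'E'
def tri(a,b):
    A=np.zeros((3,3));r=np.zeros(3);
    for c,d in (a,b):
        d=d/np.linalg.norm(d);P=np.eye(3)-np.outer(d,d);A+=P;r+=P@c
    x=np.linalg.solve(A,r);return x.round(4),[round(float(np.linalg.norm(np.cross(x-c,d/np.linalg.norm(d)))),4) for c,d in (a,b)]
def blobs(im,kind):
    h=cv2.cvtColor(im['frame'],cv2.COLOR_BGR2HSV)
    m=cv2.inRange(h,(50,60,40),(90,255,255)) if kind=='g' else cv2.inRange(h,(20,110,110),(32,255,255))
    n,l,s,c=cv2.connectedComponentsWithStats(m)
    return [(c[i].round(1),int(s[i,4])) for i in range(1,n) if s[i,4]>=6]
E
python3 - <<'E'
from h import *
a=ctrl.get_image('top');b=ctrl.get_image('scene')
for im in (a,b):
    for k in 'gy': print(k,[x for x in blobs(im,k) if 120<x[0][1]<260 and 230<x[0][0]<430])
E
```

```text
g [(array([308.9, 172.9]), 74)]
y [(array([336.9, 177.5]), 13), (array([269.6, 178.9]), 12)]
g [(array([346.7, 189.2]), 77)]
y [(array([369.1, 185.7]), 7), (array([326.9, 232.6]), 10)]
```

Run:
```python
from h import *
a=ctrl.get_image('top');b=ctrl.get_image('scene')
print('cap',tri(ray(a,(308.9,172.9)),ray(b,(346.7,189.2))), onz(a,(308.9,172.9),.197))
c1=tri(ray(a,(336.9,177.5)),ray(b,(326.9,232.6)));c2=tri(ray(a,(269.6,178.9)),ray(b,(369.1,185.7)))
print(c1,c2,np.linalg.norm(c1[0]-c2[0]))
for p in [(336.9,177.5),(269.6,178.9)]: print(onz(a,p,.072))
# base outline corners from crop
for p in [(488,120),(490,210),(98,216),(98,126)]: print(onz(a,(200+p[0]/2.8,120+p[1]/2.8),.024).round(4))
# caps of brown pegs
for n,p in [('R',(433,148)),('L',(108,155))]: print(n,onz(a,(200+p[0]/2.8,120+p[1]/2.8),.205).round(3))
```

```text
cap (array([ 0.5539, -0.016 ,  0.195 ]), [0.0013, 0.0013]) [ 0.55462656 -0.01523168  0.197     ]
(array([ 0.5558, -0.0921,  0.0676]), [0.0001, 0.0001]) (array([0.5504, 0.1057, 0.0682]), [0.0005, 0.0005]) 0.197874606758927
[ 0.55524897 -0.09205913  0.072     ]
[0.55036179 0.10552976 0.072     ]
[ 0.6053 -0.2074  0.024 ]
[ 0.507  -0.2095  0.024 ]
[0.4986 0.2178 0.024 ]
[0.5973 0.2192 0.024 ]
R [ 0.554 -0.134  0.205]
L [0.547 0.167 0.205]
```

carry_out(series=[[0,0,0.8,0,0,0,0],[0.2,-0.4,0.8,0,0,-0.4,0],[0.55,-0.95,0.8,0,0,-0.5,0],[0.55,-0.95,0.4,0,0,-0.5,0],[0.55,-0.95,0,0,0,-0.5,0],[0.55,-0.95,0,0,0,-0.5,0],[0.55,-0.95,0,0,0,-0.5,0],[0.55,-0.95,0,0,0,-0.5,0],[0.55,-0.95,0,0,0,-0.5,0],[0.55,-0.95,0,0,0,-0.5,0],[0.55,-0.95,0,0,0,-0.5,0],[0.55,-0.95,0,0,0,-0.5,0]])

```text
t: 2.2
tool_pos: [0.3047, 0.3552, 0.2711]
tool_rot: [1.229, 2.891, 0.001]
contact_force: [0.2, 0.4, 0.4]
opening: 0.0002
```

carry_out(series=[[0.55,-0.95,0,0,0,-0.5,0],[0.55,-0.95,0,0,0,-0.5,0],[0.55,-0.95,0,0,0,-0.5,0],[0.55,-0.95,0,0,0,-0.5,0],[0.55,-0.95,0,0,0,-0.5,0],[0.55,-0.95,0,0,0,-0.5,0],[0.55,-0.95,0,0,0,-0.5,0],[0.55,-0.95,0,0,0,-0.5,0],[0.55,-0.95,0,0,0,-0.5,0],[0.55,-0.95,0,0,0,-0.5,0],[0,0,0,0,0,0,0],[0,0,0,0,0,0,0]])

```text
t: 3.4
tool_pos: [0.4417, 0.1185, 0.271]
tool_rot: [-1.904, -2.498, -0.0]
contact_force: [-0.4, 0.3, -0.0]
opening: 0.0
```

```bash
cat > s.py <<'E'
from h import *
from scipy.spatial.transform import Rotation as Rn
o=ctrl.get_obs();M=Rn.from_rotvec(o['tool_rot']).as_matrix()
print(o['t'],o['tool_pos'].round(4),'y',M[:,1].round(3),'z',M[:,2].round(3),o['contact_force'].round(2),o['opening'],o['q'].round(2))
E
python3 s.py
```

```text
3.4 [0.4417 0.1185 0.271 ] y [ 0.964  0.265 -0.   ] z [-0.  0. -1.] [-0.43  0.29 -0.02] 5.348550090802261e-06 [ 0.1  -0.39  1.89  0.    1.64 -0.17]
```

carry_out(series=[[0.56,-0.96,0,0,0,-0.3,0],[0.56,-0.96,0,0,0,-0.3,0],[0.56,-0.96,0,0,0,-0.3,0],[0.56,-0.96,0,0,0,-0.3,0],[0.56,-0.96,0,0,0,-0.3,0],[0.56,-0.96,0,0,0,-0.3,0],[0.56,-0.96,0,0,0,-0.3,0],[0.56,-0.96,0,0,0,-0.3,0],[0,0,0,0,0,0,0],[0,0,0,0,0,0,0]])

```text
t: 4.4
tool_pos: [0.5536, -0.0723, 0.2708]
tool_rot: [-2.187, -2.254, -0.0]
contact_force: [-0.2, 1.2, -0.3]
opening: 0.0003
```

```bash
python3 s.py
python3 - <<'E'
from h import *
for n in ['scene','top']:
    im=ctrl.get_image(n);cv2.imwrite(f'pics/{n}1.png',cv2.resize(im['frame'][100:280,210:470],None,fx=3,fy=3))
E
```

```text
4.4 [ 0.5536 -0.0723  0.2708] y [ 1.     0.03  -0.001] z [-0.001  0.001 -1.   ] [-0.24  1.16 -0.33] 0.00031076708071843594 [-0.26 -0.14  1.68  0.    1.6  -0.29]
```

View pics/scene1.png

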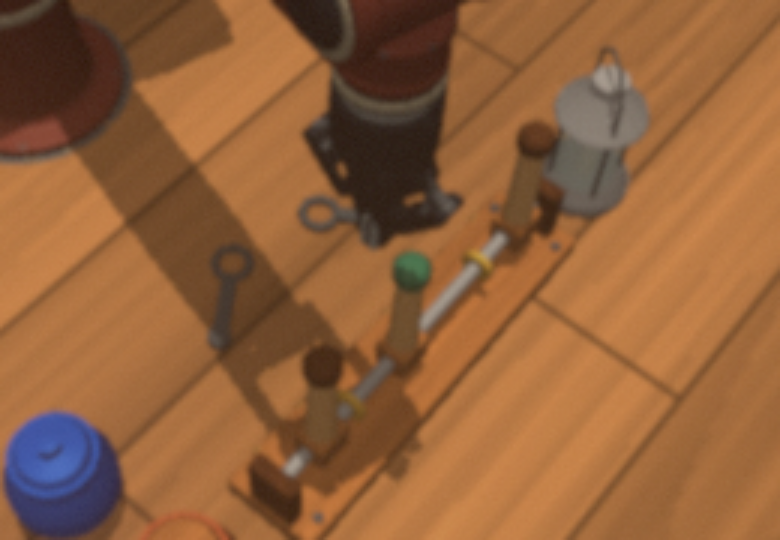

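Run:
```python
from h import *
o=ctrl.get_obs();P=o['tool_pos']
for n in ['scene','top']:
    im=ctrl.get_image(n);f=cv2.resize(im['frame'][100:280,210:470],None,fx=3,fy=3)
    for X in (P,P+[0,0,.073],P+[.04,0,.073],P-[.04,0,-.073]):
        u=proj(im,X);cv2.circle(f,(int((u[0]-210)*3),int((u[1]-100)*3)),3,(255,0,255),-1)
    cv2.imwrite(f'pics/{n}2.png',f)
    print(blobs(im,'g'))
```

```text
[(array([347.6, 188.4]), 61)]
[(array([308.2, 173.1]), 84), (array([591.4, 215.5]), 1120), (array([623., 229.]), 7), (array([592.2, 250.5]), 1127)]
```

View pics/scene2.png

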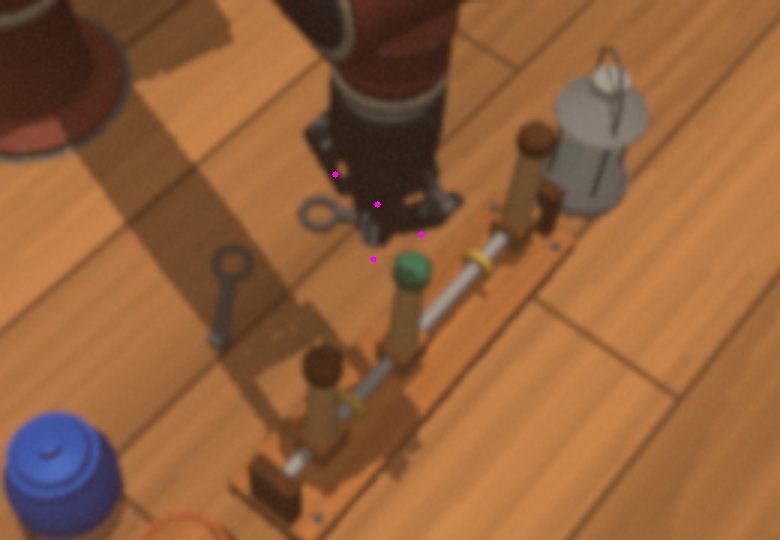

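View pics/top2.png

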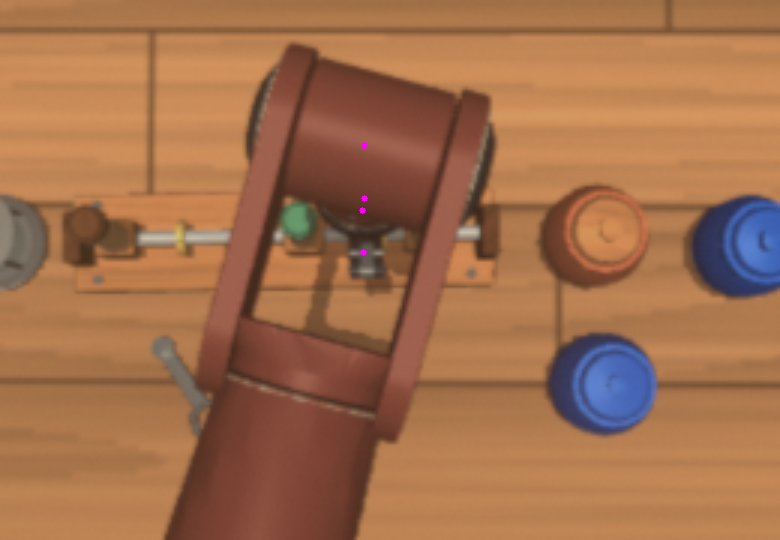

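The scene view shows the closed fingers at crop (375,240), over the gap between the green peg and the right-hand brown peg. All objects are undisturbed. I'll lower into the gap.

carry_out(series=[[0,0,-0.8,0,0,0,0],[0,0,-0.8,0,0,0,0],[0,0,-0.8,0,0,0,0],[0,0,-0.8,0,0,0,0],[0,0,-0.8,0,0,0,0],[0,0,-0.6,0,0,0,0],[0,0,0,0,0,0,0],[0,0,0,0,0,0,0]])

```text
t: 5.4
tool_pos: [0.5538, -0.073, 0.1564]
tool_rot: [2.188, 2.254, 0.0]
contact_force: [0.4, -0.3, 0.3]
opening: 0.0001
```

```bash
python3 s.py
python3 - <<'E'
from h import *
for n in ['scene']:
    im=ctrl.get_image(n);cv2.imwrite(f'pics/{n}3.png',cv2.resize(im['frame'][120:270,250:450],None,fx=4,fy=4,interpolation=2))
E
```

```text
5.4 [ 0.5538 -0.073   0.1564] y [1.    0.029 0.   ] z [ 0. -0. -1.] [ 0.43 -0.3   0.33] 0.00012848731739806662 [-0.26 -0.07  1.81  0.    1.4  -0.29]
```

View pics/scene3.png

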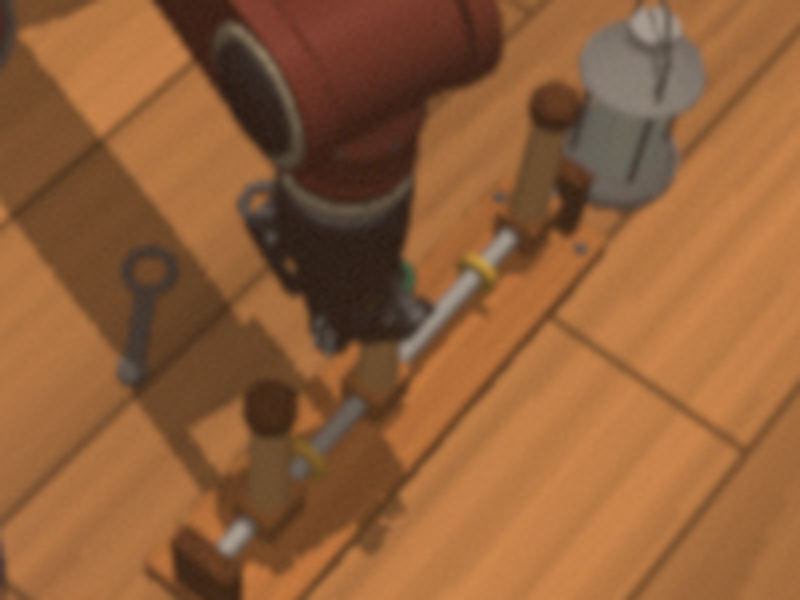

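carry_out(series=[[0,0.4,0,0,0,0,0],[0,0.4,0,0,0,0,0],[0,0.4,0,0,0,0,0],[-0.01,0.4,0,0,0,0,0],[-0.01,0.4,0,0,0,0,0],[-0.01,0.4,0,0,0,0,0],[-0.01,0.4,0,0,0,0,0],[0,0,0,0,0,0,0]])

```text
t: 6.25
tool_pos: [0.5525, -0.0017, 0.1558]
tool_rot: [-2.186, -2.254, -0.001]
contact_force: [-0.9, -0.5, 0.9]
opening: 0.0001
```

```bash
python3 s.py
python3 - <<'E'
from h import *
P=ctrl.get_obs()['tool_pos']
for n in ['scene','top']:
    im=ctrl.get_image(n);f=cv2.resize(im['frame'][120:270,250:450],None,fx=4,fy=4,interpolation=2)
    u=proj(im,P);cv2.circle(f,(int((u[0]-250)*4),int((u[1]-120)*4)),3,(255,0,255),-1)
    cv2.imwrite(f'pics/{n}4.png',f)
E
```

```text
6.25 [ 0.5525 -0.0017  0.1558] y [ 1.     0.031 -0.001] z [-0.001  0.001 -1.   ] [-0.92 -0.47  0.88] 0.00014972568311857884 [-0.14 -0.09  1.83  0.    1.4  -0.17]
```

View pics/scene4.png

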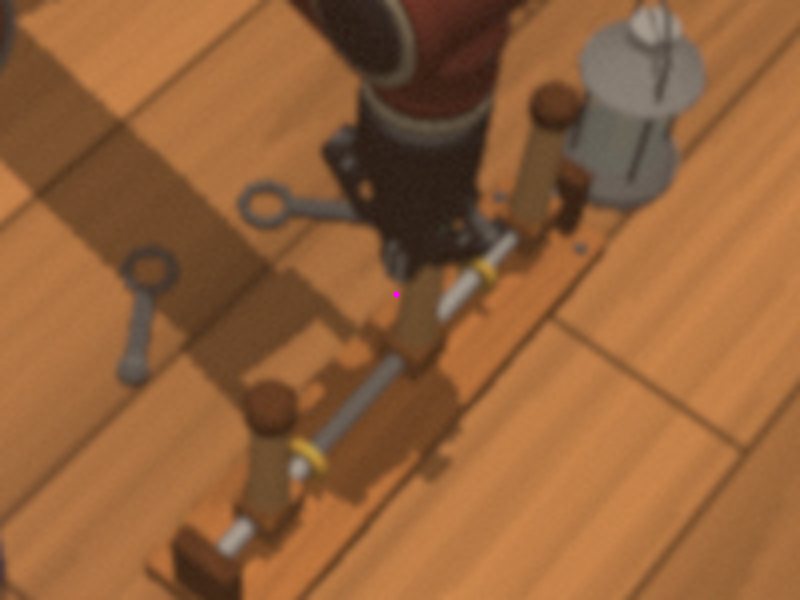

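View pics/top4.png

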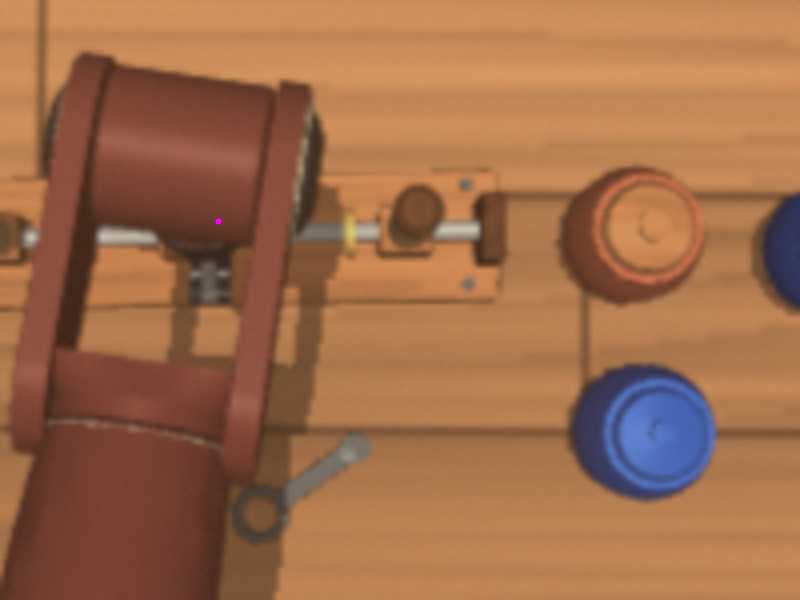

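The peg's base moved from crop (375,390) to (418,345), so it slides with the fingers. Continuing.

carry_out(series=[[-0.01,0.4,0,0,0,0,0],[-0.01,0.4,0,0,0,0,0],[-0.01,0.4,0,0,0,0,0],[-0.01,0.3,0,0,0,0,0],[0,0.2,0,0,0,0,0],[0,0.1,0,0,0,0,0],[0,0,0,0,0,0,0]])

```text
t: 7.05
tool_pos: [0.5518, 0.0424, 0.1561]
tool_rot: [-2.188, -2.254, -0.001]
contact_force: [-0.7, -0.6, 0.1]
opening: 0.0002
```

carry_out(series=[[0,0.1,0,0,0,0,0],[0,0.1,0,0,0,0,0],[0,0,0,0,0,0,0]])

```text
t: 7.35
tool_pos: [0.5519, 0.0468, 0.1562]
tool_rot: [2.189, 2.253, 0.001]
contact_force: [-0.5, -1.2, 1.7]
opening: -0.0003
```

carry_out(series=[[0,0.1,0,0,0,0,0],[0,0.1,0,0,0,0,0],[0,0,0,0,0,0,0]])

```text
t: 7.65
tool_pos: [0.5518, 0.0516, 0.1562]
tool_rot: [2.189, 2.253, -0.0]
contact_force: [-1.5, -1.2, 1.6]
opening: 0.0002
```

carry_out(series=[[0,0.06,0,0,0,0,0],[0,0.06,0,0,0,0,0],[0,0,0,0,0,0,0]])

```text
t: 7.95
tool_pos: [0.5518, 0.0519, 0.1563]
tool_rot: [2.187, 2.25, -0.007]
contact_force: [-1.2, -10.8, 1.3]
opening: 0.0004
```

Force rose to about 11 N and the motion stopped, which fits the collar. I'll check with one more small push and a picture.

carry_out(series=[[0,0.04,0,0,0,0,0],[0,0,0,0,0,0,0],[0,0,0,0,0,0,0]])

```text
t: 8.25
tool_pos: [0.5518, 0.0519, 0.1563]
tool_rot: [2.187, 2.248, -0.009]
contact_force: [-1.5, -13.5, 1.8]
opening: -0.0001
```

```bash
python3 s.py
python3 - <<'E'
from h import *
for n in ['scene','top']:
    im=ctrl.get_image(n);f=cv2.resize(im['frame'][120:240,300:450],None,fx=5,fy=5,interpolation=2)
    cv2.imwrite(f'pics/{n}5.png',f)
E
```

```text
8.25 [0.5518 0.0519 0.1563] y [ 1.     0.028 -0.001] z [-0.    -0.008 -1.   ] [ -1.54 -13.49   1.84] -5.885399243884196e-05 [-0.04 -0.08  1.82 -0.01  1.4  -0.06]
```

View pics/scene5.png

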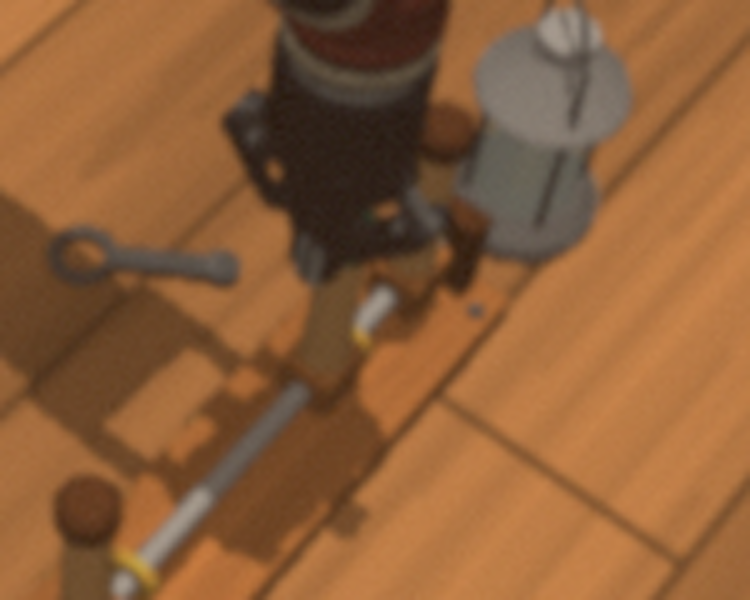

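The carriage is against the yellow collar at crop (362,335). I'll back off, rise, and look.

carry_out(series=[[0,-0.2,0,0,0,0,0],[0,-0.5,0,0,0,0,0],[0,-0.5,0,0,0,0,0],[0,0,0.5,0,0,0,0],[0,0,0.9,0,0,0,0],[0,0,0.9,0,0,0,0],[0,0,0.9,0,0,0,0],[0,0,0.9,0,0,0,0],[0,-1,0.4,0,0,0,0],[0,-1,0,0,0,0,0],[0,-1,0,0,0,0,0],[0,0,0,0,0,0,0]])

```text
t: 9.55
tool_pos: [0.552, -0.0513, 0.2697]
tool_rot: [2.191, 2.249, 0.001]
contact_force: [-1.5, 0.3, -0.3]
opening: 0.0003
```

```bash
python3 s.py
python3 - <<'E'
from h import *
I={}
for n in ['scene','top']:
    im=I[n]=ctrl.get_image(n);f=cv2.resize(im['frame'][120:240,230:430],None,fx=4,fy=4,interpolation=2)
    cv2.imwrite(f'pics/{n}6.png',f)
    print(n,blobs(im,'g'),blobs(im,'y'))
    for k,z in [('peg_green_top',.205),('peg_left',.042)]:
        for r in ctrl.mark_of(im,k)[:2]:
            px=np.array(r['position'])*[640,400];print(k,round(r['p'],2),px.round(),onz(im,px,z).round(3))
g=[[x for x in blobs(I[n],'g') if x[0][0]<450] for n in ('top','scene')]
if g[0] and g[1]: print(tri(ray(I['top'],g[0][0][0]),ray(I['scene'],g[1][0][0])))
E
```

```text
9.55 [ 0.552  -0.0513  0.2697] y [1.    0.026 0.001] z [ 0.001 -0.    -1.   ] [-1.48  0.3  -0.29] 0.0002813270487136313 [-0.23 -0.15  1.69 -0.    1.59 -0.25]
scene [(array([369.8, 166.1]), 67)] [(array([414.3,  24.4]), 198), (array([471.8,  52.7]), 242)]
peg_green_top 0.66 [369. 168.] [0.56  0.067 0.205]
peg_left 0.92 [377. 178.] [0.544 0.16  0.042]
top [(array([270.7, 173.3]), 62), (array([591.4, 215.6]), 1127), (array([592.1, 250.4]), 1133)] [(array([ 79.4, 113. ]), 423), (array([ 18.9, 236.9]), 78), (array([  2. , 241.3]), 7), (array([609.6, 348. ]), 269), (array([ 16. , 322.8]), 35), (array([ 11.9, 331.8]), 33), (array([630. , 332.5]), 6), (array([627.4, 360. ]), 36), (array([638.8, 362.9]), 37), (array([631.5, 372.6]), 60), (array([635. , 365.5]), 10), (array([605.8, 369.4]), 36), (array([609. , 385.5]), 6), (array([635., 388.]), 11), (array([610.2, 395.8]), 12)]
peg_left 0.71 [252. 179.] [0.551 0.162 0.042]
(array([0.5526, 0.0847, 0.1893]), [0.002, 0.002])
```

View pics/scene6.png

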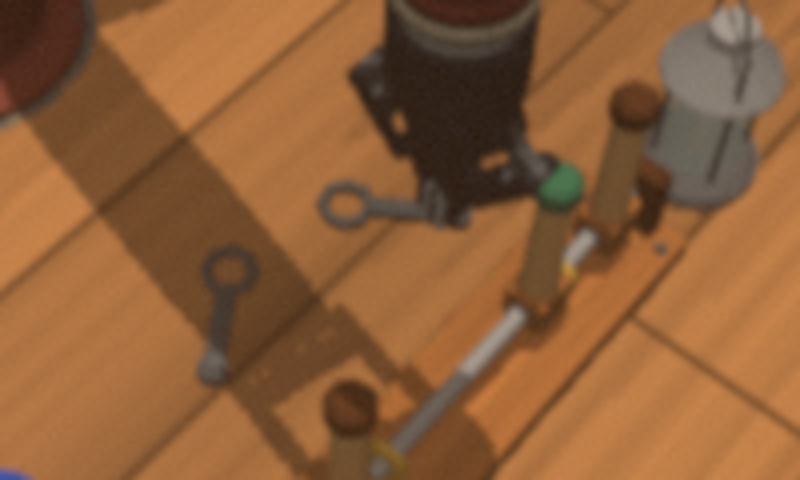

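View pics/top6.png

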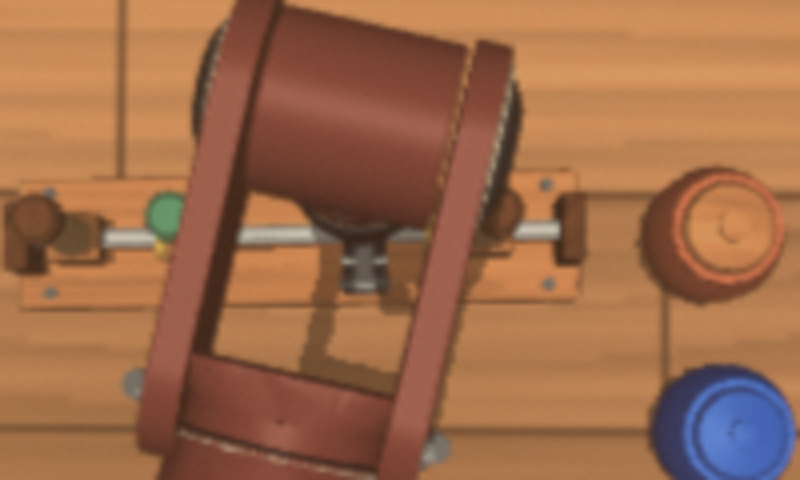

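Peg is against the collar and nothing else has moved. Now pointing, with the TCP about 33 mm above the cap top.

carry_out(series=[[0,0.88,0,0,0,0,0],[0,0.88,0,0,0,0,0],[-0.01,0.88,0,0,0,0,0],[-0.01,0.88,0,0,0,0,0],[-0.01,0.88,0,0,0,0,0],[-0.01,0.88,0,0,0,0,0],[0,0,0,0,0,0,0],[0,0,-0.6,0,0,0,0],[0,0,-0.6,0,0,0,0],[0,0,0,0,0,0,0],[0,0,0,0,0,0,0]])

```text
t: 10.95
tool_pos: [0.5501, 0.082, 0.237]
tool_rot: [-2.189, -2.251, 0.003]
contact_force: [0.0, 0.9, -0.3]
opening: -0.0001
```

```bash
python3 s.py
python3 - <<'E'
from h import *
P=ctrl.get_obs()['tool_pos']
im=ctrl.get_image('scene');f=cv2.resize(im['frame'][120:240,280:430],None,fx=5,fy=5,interpolation=2)
u=proj(im,P);cv2.circle(f,(int((u[0]-280)*5),int((u[1]-120)*5)),3,(255,0,255),-1)
cv2.imwrite('pics/scene7.png',f);print(blobs(im,'g'))
E
```

```text
10.95 [0.5501 0.082  0.237 ] y [ 1.     0.028 -0.003] z [-0.003 -0.    -1.   ] [ 0.04  0.86 -0.31] -7.322568513838107e-05 [ 0.01 -0.13  1.73 -0.    1.54 -0.01]
[]
```

View pics/scene7.png

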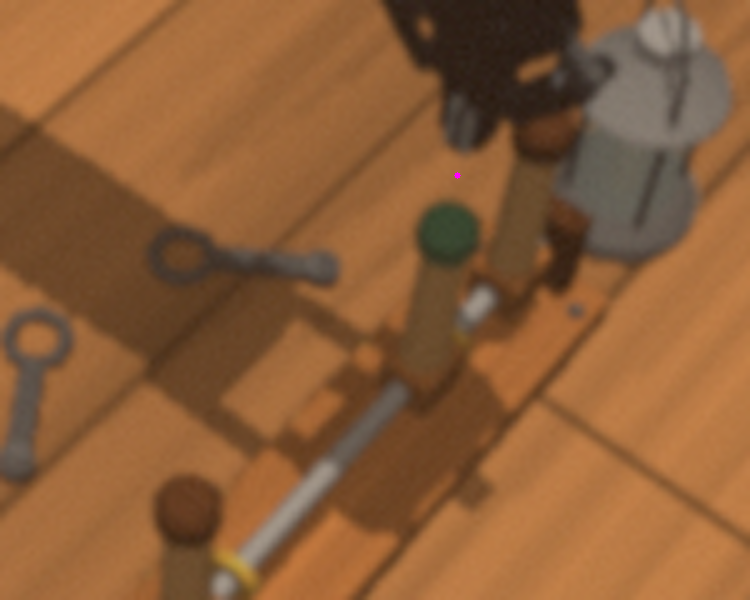

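The fingertips are centred over the green cap at crop (448,225). The drawn tip sits about 1 cm above the TCP mark, so I'll drop 7 mm so that either reading gives a few centimetres, then hold for about 3 s.

carry_out(series=[[0,0,-0.14,0,0,0,0],[0,0,-0.14,0,0,0,0],[0,0,0,0,0,0,0],[0,0,0,0,0,0,0],[0,0,0,0,0,0,0],[0,0,0,0,0,0,0],[0,0,0,0,0,0,0],[0,0,0,0,0,0,0],[0,0,0,0,0,0,0],[0,0,0,0,0,0,0],[0,0,0,0,0,0,0],[0,0,0,0,0,0,0]])

```text
t: 12.2
tool_pos: [0.5508, 0.0827, 0.2315]
tool_rot: [2.189, 2.253, -0.0]
contact_force: [0.5, 0.1, -0.8]
opening: -0.0003
```

carry_out(series=[[0,0,0,0,0,0,0],[0,0,0,0,0,0,0],[0,0,0,0,0,0,0],[0,0,0,0,0,0,0],[0,0,0,0,0,0,0],[0,0,0,0,0,0,0],[0,0,0,0,0,0,0],[0,0,0,0,0,0,0],[0,0,0,0,0,0,0],[0,0,0,0,0,0,0],[0,0,0,0,0,0,0],[0,0,0,0,0,0,0]])

```text
t: 13.4
tool_pos: [0.5507, 0.0827, 0.2315]
tool_rot: [2.189, 2.253, 0.0]
contact_force: [-0.3, 0.2, 0.5]
opening: 0.0003
```

carry_out(series=[[0,0,0,0,0,0,0],[0,0,0,0,0,0,0],[0,0,0,0,0,0,0],[0,0,0,0,0,0,0],[0,0,0,0,0,0,0],[0,0,0,0,0,0,0],[0,0,0,0,0,0,0],[0,0,0,0,0,0,0],[0,0,0,0,0,0,0],[0,0,0,0,0,0,0]])

```text
t: 14.4
tool_pos: [0.5507, 0.0827, 0.2315]
tool_rot: [-2.189, -2.253, 0.0]
contact_force: [0.4, 0.6, -0.8]
opening: 0.0003
```

```bash
python3 s.py
python3 - <<'E'
from h import *
im=ctrl.get_image('scene');cv2.imwrite('pics/scene8.png',im['frame'])
for k,z in [('peg_green',.042),('peg_left',.042),('lantern',0),('jar',0),('opener',0)]:
    for r in ctrl.mark_of(im,k)[:3]:
        px=np.array(r['position'])*[640,400];print(k,round(r['p'],2),px.round(),onz(im,px,z).round(3))
E
```

```text
14.4 [0.5507 0.0827 0.2315] y [ 1.     0.029 -0.   ] z [-0. -0. -1.] [ 0.4   0.59 -0.77] 0.0003386836340722475 [ 0.02 -0.13  1.74 -0.    1.53 -0.01]
peg_green 0.65 [363. 196.] [0.55  0.08  0.042]
peg_green 0.59 [327. 173.] [0.416 0.073 0.042]
peg_left 0.76 [378. 181.] [0.552 0.153 0.042]
lantern 0.64 [321. 248.] [ 0.554 -0.114  0.   ]
lantern 0.61 [404. 159.] [0.551 0.304 0.   ]
jar 0.89 [233. 265.] [ 0.404 -0.312  0.   ]
jar 0.64 [226. 341.] [ 0.541 -0.459  0.   ]
jar 0.55 [273. 299.] [ 0.553 -0.307  0.   ]
opener 0.67 [326. 173.] [0.396 0.093 0.   ]
opener 0.6 [286. 201.] [ 0.374 -0.064  0.   ]
```

View pics/scene8.png

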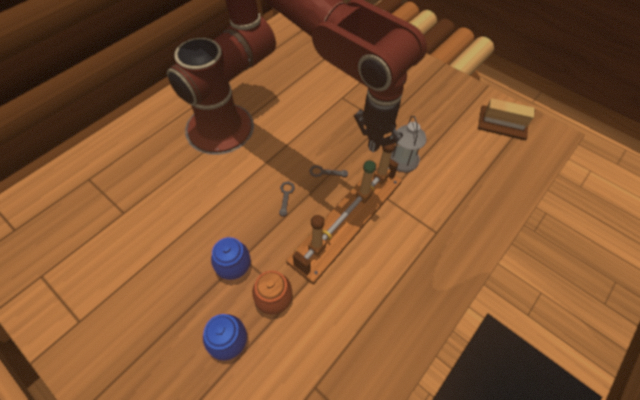

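The scene image shows the peg at the stop at (366,185), the fingers above its cap, and everything else in its original place. Handing in.

```bash
python3 -c "
from station import ctrl
print(ctrl.finish_job())"
```

```text
the job is handed in; nothing more can be done
None
```

I pushed the green-capped peg with closed fingers to the collar on the lantern's side (+y). I then held the fingertips above its cap for about 3 s without touching it and handed the job in at about 14.5 s.

- **Peg at the stop:** the fingers stalled at TCP y = 0.052 m, and the push force rose from about 1 N to 13.5 N. The picture showed the carriage against the collar. The peg measured y ≈ 0.080–0.085 m, against an expected 0.0815 m.
- **Pointing:** the TCP held steady about 26 mm above the cap top. In the picture the drawn fingertips looked about 1 cm higher than the TCP, so the gap may be nearer 36 mm. Contact force stayed at noise level, about 1 N.
- **Other objects:** the other pegs, lantern, jar and openers look unmoved in the last picture, and the networks' positions agree to about 1 cm. The exception was one stray "lantern" report on the right-hand peg, which the picture contradicts.

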